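# Spin the vial carousel and brake it on its mark

## Task

Check that the vial carousel runs freely and park it: push its red post with a closed fingertip to flick the wheel spinning anticlockwise (seen from above), let go and let the red mark run past the yellow pointer at least once, then, on a later pass, brake the still turning wheel with a fingertip so that it stops with the pointer aiming at the red mark, and take the hand clear. It has to stop there first time: a wheel that stops elsewhere is not to be nudged into place. Do not lift or shift the carousel, and leave the bottle, beaker and jar alone.

Things in the scene. Friction and masses are not known exactly. Their poses are not given: they have to be found in the camera images.
- wheel (a joint): wheel angle about its upright axis, rad, growing anticlockwise from above, counting past full turns; 0 and every whole turn (6.283): mark at the pointer. Starts at rest, -2.6 to -0.8. Inertia about 0.007 kg m2 (+-20%), drag 0.0006 N m dry plus 0.0006 N m s viscous: from 2.5 rad/s it coasts some two turns in 13 s. Pressing its top with 2 to 5 N stops it at once; lifting off straight up may shift it by 5 mm
- hub (a point): point on the wheel's axis, level with the flat top of the white disc, 47 mm above the bench. Disc 280 mm across, 12 mm thick. On it, besides the red post: a steel hub 40 mm across, 12 mm high, and a ring of 8 blue vial caps 16 mm across, 8 mm high, centred 52 mm from the axis. The outer band, 95 to 140 mm from the axis, is flat and clear all round: good for braking
- post_top (a point): centre of the top of the red flick post: an upright round peg, 16 mm in diameter, standing 40 mm out of the disc's top, 85 mm from the wheel's axis; it is fixed to the wheel and goes round with it, at the same bearing as the red mark
- mark (a point): the red mark painted on the outer band of the disc, 36 mm wide along the rim: this point is on its middle line, on the disc's top, 130 mm from the axis, and turns with the wheel
- pointed_at (a point): the point on the disc's top, 130 mm from the axis, that the fixed yellow pointer aims at; it does not turn. The pointer is a small cone lying level just outside the rim, its tip 14 mm further out, on a bracket that reaches 192 mm from the axis and 60 mm above the bench
- carousel: the carousel's grey base, a round plinth 250 mm across with the pointer bracket, 3 kg, standing loose on the bench; origin on the wheel's axis at bench height, its -x axis points towards the pointer
- amber_bottle: small amber reagent bottle with a black cap, 60 mm across, 105 mm tall, origin at the centre of its underside; not to be touched
- beaker: clear beaker, 68 mm across, 85 mm tall, origin at the centre of its underside; not to be touched
- jar: white jar with a blue cap, 52 mm across, 60 mm tall, origin at the centre of its underside; not to be touched

How it is judged:
On the way, in this order (a step that is already met when the one before it is completed fails the run):
1. the wheel spins anticlockwise on its own, untouched, faster than 0.8 rad/s for 0.3 s (velocity of joint wheel above 0.8 rad/s and contact force between the fingers and wheel below 0.1 N), for 0.3 s.
2. the red mark has run past the pointer and half a turn on, the wheel still turning freely and untouched (value of joint wheel above 3.3 rad and velocity of joint wheel above 0.1 rad/s and contact force between the fingers and wheel below 0.1 N), for 0.1 s.
3. the fingertip presses on the wheel at a later pass, with the mark at the pointer (value of joint wheel above 5.5 rad and horizontal distance between mark and pointed_at below 0.02 m and contact force between the fingers and wheel above 0.5 N).
At the end, for the whole second after the job is handed in: the wheel is at rest with the middle of the red mark within 20 mm of where the pointer aims, the carousel has moved less than 15 mm and stands flat, the bottle, beaker and jar stand upright within 20 mm of where they were, and the hand is clear (horizontal distance between mark and pointed_at below 0.02 m and velocity of joint wheel between -0.03 and 0.03 rad/s and distance of carousel from where it was at the start of the episode below 0.015 m and angle between carousel's own z axis and vertical below 0.05 rad and distance of each of amber_bottle, beaker, jar from where it was at the start of the episode below 0.02 m and angle between each of amber_bottle, beaker, jar's own z axis and vertical below 0.1 rad); the robot touches nothing.
It fails at once if after the mark has gone past the pointer and half a turn on, the wheel comes to rest with the mark more than 20 mm from the pointer (value of joint wheel above 3.6 rad and velocity of joint wheel between -0.02 and 0.02 rad/s and horizontal distance between mark and pointed_at above 0.02 m).
It fails at once if the carousel is lifted, tipped or shoved (distance of carousel from where it was at the start of the episode above 0.02 m or height (world z) of carousel above 0.006 m or angle between carousel's own z axis and vertical above 0.08 rad).
It fails at once if the bottle, beaker or jar is moved, lifted or knocked over (distance of any of amber_bottle, beaker, jar from where it was at the start of the episode above 0.03 m).
It also fails if it takes over 42 s, if anything falls off the work surface, if the arm or the gripper's body presses on something with over 40 N, if the wrist force passes 120 N, or if a joint passes its speed limit or range.

## Robot

A 6-joint arm with a two-finger parallel gripper is mounted at the origin on the work surface. World frame = base frame: x ahead of the robot, y to its left, z up, the work surface at z = 0. Lengths are in m, angles in rad, forces in N, time in s.
With the tool pointing down it reaches from about 0.35 to 0.975 m from the base axis. Payload 4.9 kg.
Tool frame: the origin (TCP) lies at the very end of the fingers, on their centre line; the grasp point (between the pads) lies 19 mm behind it (grasp_offset is the distance from the TCP to the grasp point, in m); x points along the fingers, y is the direction in which the jaws open and shut, and the axes are right-handed (so a half turn about x gives the same grasp; the last joint's range is limited). The gripper opens to 85 mm and grips with 20 to 120 N. Pads are 22 mm wide; open, the fingers measure 114 mm over their backs; the gripper's body (76 mm by 85 mm) begins 54 mm behind the grasp point. The pads swing forward as they close: fully open they stand 13 mm farther back than shut.
Start: joints at [1.168, 0.053, 1.613, -0, 1.476, -0.119], TCP at [0.175, 0.6, 0.231] pointing down, gripper open.
Joint ranges: [-3.01, 3.01], [-1.01, 2.22], [0.06, 2.58], [-1.02, 4.17], [0.09, 2.62], [-3.14, 3.14]. Speed limits (rad/s): [2.57, 2.57, 3.14, 3.14, 3.14, 3.14].

## Interface

Orientations are given as a rotation vector (axis times angle).
In Python, from station import get_obs, get_image, finish_job, grasp_offset gives the robot as it stands.
- The arm moves only by the tool move_arm, never from a script. Its argument "moves" is a list of rows, each a list of 6 numbers: the shift along the world's x, y, z scaled (see below), then the turn, a rotation vector about the world's x, y, z scaled (see below). A call has 1 to 8 rows; each row is the pose to reach, as a shift and turn from the pose commanded when the call began, turning the shorter way round; what a row does not reach only later rows make up. The controller multiplies each number of a shift by 0.12 m and each number of a turn by 2 pi rad. A row lasts 1/8 s, in which the tool goes at most 62.5 mm and 10.7 degrees, less where a joint would pass 70% of its speed; a pose out of reach is approached as far as the arm can. A call with a number of a shift or a turn outside -1 to 1 is refused whole. A call with a gripper value outside its range is refused whole. "gripper" is the closure, from 0 (fully open) to 1 (shut), set as the call begins (left out, the last holds). The fingers move at their own pace and stop on an object; "force" is the grip in N (left out, the last holds). Time passes only in rows, so rows that repeat a pose let the fingers close. It gives the time, the measured TCP pose, the force and the opening at its end, in the units of the state.
- get_obs(): the state, without advancing time (a new reading comes with each control period).
- get_image(name): name is "scene" or "top" or "wrist"; returns a dict with "frame" (480x640x3 uint8, red, green, blue), "fx", "fy", "cx", "cy" (pixels), "k1" (the pictures are not rectified: a ray, as slopes to the right and down, at radius r is drawn at 1 + k1 r^2 times it, then the intrinsics apply), "T" (4x4, takes a point from camera to world coordinates); the wrist camera has in their place "mount" (4x4, takes a point from camera to tool coordinates, whose origin is the TCP and whose axes are the tool frame's). Camera axes: x right, y up, looking along -z (the intrinsics and any distortion apply to the point x, -y, -z); pixel columns grow to the right and rows downward; lengths in m; the calibration is good to about 2 mm. A picture is of the moment at which its call begins: read the wrist's pose just before it. There is no depth.
- finish_job(): hands the job in, once; it reports no verdict.
The state is a dict: "t": time; "q": joint angles; "dq": joint speeds; "effort": joint torques, N m; "tool_pos": TCP position; "tool_rot": TCP orientation; "contact_force": force on the tool from outside, world axes, zero at the start; "wrist_torque": the same for the moment, N m; "opening": finger opening in m.
Only numpy, scipy, OpenCV 4.12 (cv2) and the standard library are available. Lean on these libraries where they do the work, as an engineer would, in place of code of your own. Each camera call takes 0.05 s, during which the arm holds its last target.

## Working session

There is one attempt and no reset: what is moved stays moved. The work goes in short steps, Python scripts to look and compute and a tool call to move; the robot and the scene stay as the last step left them, time stands still between calls to the robot, and variables do not carry over. Pictures are saved under pics/ and viewed, and the job is handed in when it is done.

Besides the shell and the picture viewer there is one more tool, called after ">>>" as name([rows], argument=value, ...), one row to a line, values as JSON. move_arm: Moves the arm, as the interface text tells. Its arguments: {"type":"object","properties":{"moves":{"type":"array","items":{"type":"array","items":{"type":"number","minimum":-1,"maximum":1}}},"gripper":{"type":"number"},"force":{"type":"number"}},"required":["moves"]}

I'll start by looking at the scene.

```bash
mkdir -p pics && ls && python3 - <<'E'
from station import get_obs, get_image, grasp_offset
import cv2, numpy as np
o=get_obs()
for k in o: print(k, np.round(o[k],4) if not isinstance(o[k],str) else o[k])
print(grasp_offset)
for n in ["scene","top"]:
    im=get_image(n)
    cv2.imwrite(f"pics/{n}0.png",cv2.cvtColor(im["frame"],cv2.COLOR_RGB2BGR))
    print(n,im["fx"],im["fy"],im["cx"],im["cy"],im["k1"]); print(np.round(im["T"],4))
E
```

```text
pics
t 0.0
q [ 1.168   0.0534  1.6143  0.      1.476  -0.119 ]
dq [-0.0012  0.0001  0.0018 -0.0006  0.0005 -0.0006]
effort [-2.30000e-03 -3.93685e+01 -3.70170e+01 -3.00000e-04  7.00000e-03
  0.00000e+00]
tool_pos [0.1747 0.5994 0.2301]
tool_rot [ 0.2212  1.5598 -0.2243]
contact_force [0.2909 0.148  1.0316]
wrist_torque [ 0.0086 -0.0042 -0.0223]
opening 0.0854
0.0187
scene 477.9981419404148 477.9981419404148 315.8826484170673 244.28365369226057 -0.0034037809623050103
[[-0.479  -0.7586  0.4416  1.188 ]
 [ 0.8778 -0.4095  0.2485  0.3261]
 [-0.0077  0.5067  0.8621  1.213 ]
 [ 0.      0.      0.      1.    ]]
top 594.945185721253 594.945185721253 329.4063915846076 245.6613113468275 -0.11485201810451819
[[ 0.0285  0.9929 -0.1152  0.4233]
 [-0.9996  0.0293  0.0054  0.0033]
 [ 0.0087  0.115   0.9933  1.6662]
 [ 0.      0.      0.      1.    ]]
```

View pics/scene0.png

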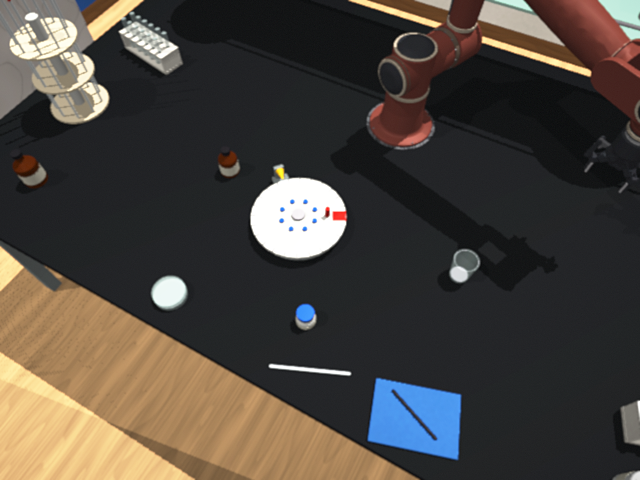

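View pics/top0.png

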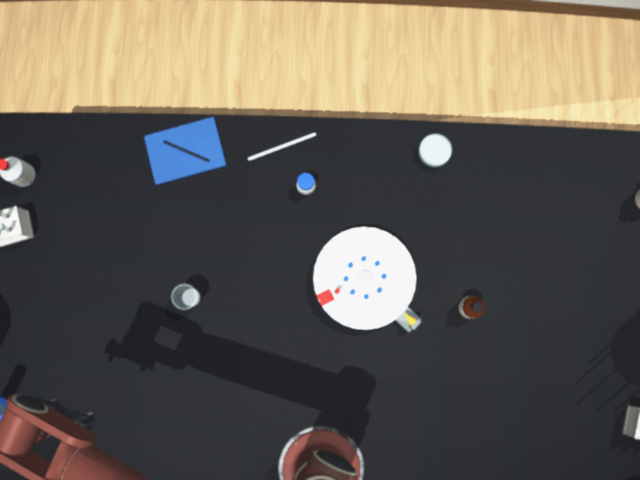

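The scene view shows the carousel at about (298,218), with its red mark and post at (338,215) and the yellow pointer at (281,173). The beaker is at (464,266), the amber bottle at (228,163) and the jar at (306,317). In the top view the wheel is at (365,278), the mark at (325,297) and the pointer at (408,318). Next I'll measure positions by casting rays.

```bash
cat > h.py <<'E'
import numpy as np, cv2
from station import get_obs, get_image
from scipy.spatial.transform import Rotation as R
def K(im): return np.array([[im["fx"],0,im["cx"]],[0,im["fy"],im["cy"]],[0,0,1.]])
def rays(im,px,T=None):
    T=im["T"] if T is None else T
    p=cv2.undistortPoints(np.array(px,float).reshape(-1,1,2),K(im),np.array([im["k1"],0,0,0.])).reshape(-1,2)
    d=np.c_[p[:,0],-p[:,1],-np.ones(len(p))]@T[:3,:3].T
    return T[:3,3],d
def onplane(im,px,z,T=None):
    c,d=rays(im,px,T); s=(z-c[2])/d[:,2]; return c+d*s[:,None]
def proj(im,P,T=None):
    T=im["T"] if T is None else T
    P=np.atleast_2d(P); q=(P-T[:3,3])@T[:3,:3]
    s=np.c_[q[:,0],-q[:,1],-q[:,2]]
    return cv2.projectPoints(s,np.zeros(3),np.zeros(3),K(im),np.array([im["k1"],0,0,0.]))[0].reshape(-1,2)
def tri(obs):  # list of (im,px[,T])
    A=np.zeros((3,3));b=np.zeros(3)
    for o in obs:
        c,d=rays(o[0],[o[1]],o[2] if len(o)>2 else None); d=d[0]/np.linalg.norm(d[0]); M=np.eye(3)-np.outer(d,d); A+=M;b+=M@c
    return np.linalg.solve(A,b)
def hsv(im): return cv2.cvtColor(im["frame"],cv2.COLOR_RGB2HSV)
def red(im):
    h=hsv(im); return (((h[...,0]<8)|(h[...,0]>172))&(h[...,1]>150)&(h[...,2]>120)).astype(np.uint8)
def yellow(im):
    h=hsv(im); return ((h[...,0]>20)&(h[...,0]<35)&(h[...,1]>120)&(h[...,2]>120)).astype(np.uint8)
def blue(im):
    h=hsv(im); return ((h[...,0]>100)&(h[...,0]<125)&(h[...,1]>150)&(h[...,2]>100)).astype(np.uint8)
def comps(m,minA=5):
    n,l,s,c=cv2.connectedComponentsWithStats(m)
    return [(c[i].round(2).tolist(),s[i].tolist()) for i in range(1,n) if s[i][4]>=minA],l
E
python3 - <<'E'
from h import *
ims={n:get_image(n) for n in ["scene","top"]}
np.save("/tmp/x.npy",0)
import pickle; pickle.dump(ims,open("ims0.pkl","wb"))
for n,im in ims.items():
    print(n)
    for nm,f in [("red",red),("yel",yellow),("blue",blue)]:
        print(nm,[ (c,s) for c,s in comps(f(im))[0]])
E
```

```text
scene
red [([601.9, 8.1], [596, 1, 14, 16, 20]), ([622.5, 33.4], [617, 27, 11, 13, 20]), ([326.76, 210.29], [326, 207, 3, 9, 17]), ([339.15, 215.46], [333, 211, 14, 10, 106])]
yel [([280.11, 172.51], [275, 168, 9, 11, 65])]
blue [([83.57, 3.1], [76, 0, 18, 10, 102]), ([292.0, 201.0], [291, 200, 3, 3, 9]), ([305.0, 201.0], [304, 200, 3, 3, 9]), ([282.0, 209.0], [281, 208, 3, 3, 9]), ([314.12, 209.12], [313, 208, 3, 3, 8]), ([281.0, 220.0], [280, 219, 3, 3, 9]), ([314.11, 220.33], [313, 219, 3, 4, 9]), ([290.6, 228.3], [289, 227, 4, 4, 10]), ([304.3, 228.3], [303, 227, 4, 4, 10]), ([304.86, 312.14], [296, 304, 19, 18, 273]), ([415.35, 418.37], [367, 378, 95, 82, 5681])]
top
red [([2.91, 163.86], [0, 159, 8, 10, 65]), ([337.0, 290.29], [336, 289, 3, 3, 7]), ([324.71, 296.92], [316, 291, 17, 15, 129])]
yel [([410.17, 319.1], [405, 315, 11, 10, 58])]
blue [([184.51, 150.4], [144, 117, 82, 68, 3552]), ([305.4, 180.11], [297, 172, 17, 17, 228]), ([363.12, 258.12], [362, 257, 3, 3, 8]), ([376.88, 262.88], [376, 262, 3, 3, 8]), ([350.0, 264.71], [349, 264, 3, 3, 7]), ([383.29, 276.0], [382, 275, 3, 3, 7]), ([345.6, 278.2], [345, 277, 2, 3, 5]), ([378.88, 289.88], [378, 289, 3, 3, 8]), ([352.0, 291.5], [351, 291, 3, 2, 6]), ([365.83, 296.17], [365, 295, 3, 3, 6]), ([2.41, 401.15], [0, 397, 6, 11, 41])]
```

```bash
python3 - <<'E'
import pickle,cv2
ims=pickle.load(open("ims0.pkl","rb"))
f=ims["top"]["frame"][210:345,280:500]; cv2.imwrite("pics/top_c.png",cv2.cvtColor(cv2.resize(f,None,fx=3.6,fy=3.6,interpolation=cv2.INTER_CUBIC),cv2.COLOR_RGB2BGR))
f=ims["scene"]["frame"][140:280,200:380]; cv2.imwrite("pics/scene_c.png",cv2.cvtColor(cv2.resize(f,None,fx=4,fy=4,interpolation=cv2.INTER_CUBIC),cv2.COLOR_RGB2BGR))
E
```

```text
(no output)
```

View pics/top_c.png

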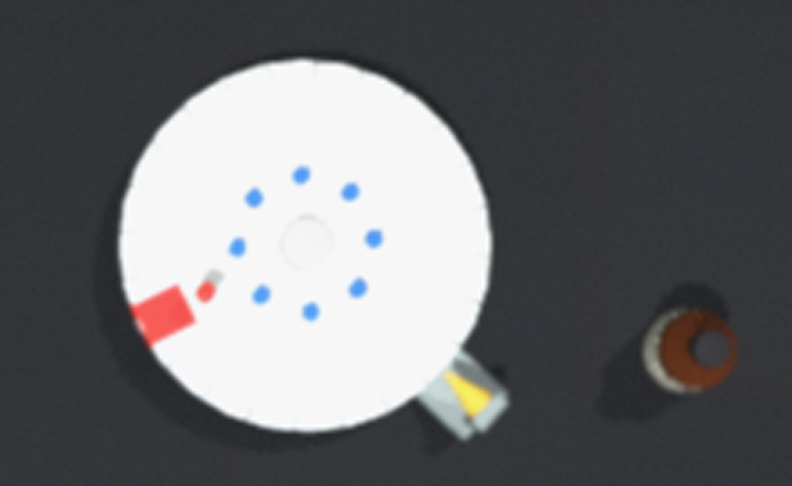

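View pics/scene_c.png

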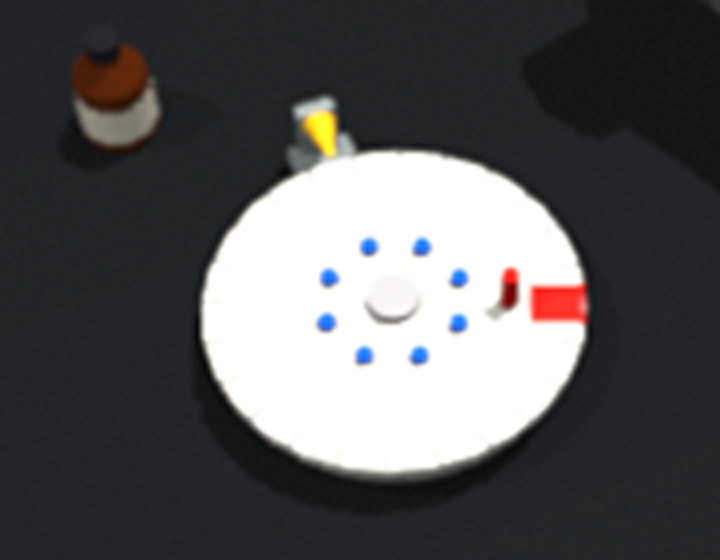

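```bash
python3 - <<'E'
from h import *
import pickle
ims=pickle.load(open("ims0.pkl","rb"))
# blue caps triangulate ring centre
caps={}
for n,im in ims.items():
    cs=[c for c,s in comps(blue(im))[0] if s[4]<15 and abs(c[0]-(298 if n=="scene" else 365))<40]
    P=onplane(im,cs,0.055); (cx,cy),r=cv2.minEnclosingCircle(P[:,:2].astype(np.float32))
    A=np.c_[2*P[:,:2],np.ones(len(P))]; s=np.linalg.lstsq(A,(P[:,:2]**2).sum(1),rcond=None)[0]
    print(n,len(cs),"caps centre",s[:2],"r",np.sqrt(s[2]+s[:2]@s[:2]))
    # white disc contour
    h=hsv(im); w=((h[...,2]>150)&(h[...,1]<60)).astype(np.uint8)|red(im)|blue(im)
    w=cv2.morphologyEx(w,cv2.MORPH_CLOSE,np.ones((5,5),np.uint8))
    cc,l=comps(w,500)
    for c,st in cc:
        if abs(c[0]-(298 if n=="scene" else 365))<20 and st[4]>3000:
            cnt=max(cv2.findContours((l==l[int(c[1]),int(c[0])]).astype(np.uint8),cv2.RETR_EXTERNAL,cv2.CHAIN_APPROX_NONE)[0],key=len).reshape(-1,2)
            Q=onplane(im,cnt,0.047)[:,:2]
            A=np.c_[2*Q,np.ones(len(Q))]; s=np.linalg.lstsq(A,(Q**2).sum(1),rcond=None)[0]
            print(" disc",st,s[:2],np.sqrt(s[2]+s[:2]@s[:2]))
m_s,m_t=[339.15,215.46],[324.71,296.92]
print("mark tri",tri([(ims["scene"],m_s),(ims["top"],m_t)]), onplane(ims["top"],[m_t],0.047),onplane(ims["scene"],[m_s],0.047))
y_s,y_t=[280.11,172.51],[410.17,319.1]
print("yel tri",tri([(ims["scene"],y_s),(ims["top"],y_t)]))
for n,p in [("scene",(228,152)),("top",(476,307))]: pass
print("jar cap top",tri([(ims["scene"],[304.86,312.14]),(ims["top"],[305.4,180.11])]))
# post top: scene top end, top view
print("post", tri([(ims["scene"],[327.5,208.5]),(ims["top"],[338,289.5])]))
E
```

```text
scene 8 caps centre [ 0.53127409 -0.1022997 ] r 0.0516070672465199
 disc [250, 174, 97, 85, 6112] [ 0.52857221 -0.10400429] 0.14065857340645121
top 8 caps centre [ 0.52705059 -0.10305299] r 0.051665730664566444
 disc [313, 227, 107, 104, 8566] [ 0.51966967 -0.11127809] 0.1440284491435724
mark tri [0.47088392 0.00289661 0.04503289] [[0.47067501 0.00324779 0.047     ]] [[0.47224007 0.0030893  0.047     ]]
yel tri [ 0.41713026 -0.23063149  0.04821202]
jar cap top [0.78941051 0.06598633 0.0599986 ]
post [ 0.48944165 -0.0294737   0.08262792]
```

Measured so far:
- **Hub:** about (0.529, -0.103).
- **Mark and post:** bearing about 118.5°.
- **Pointer:** bearing about 229°, which puts the wheel at about -1.92 rad.

Next I'll check the tool axes and the obstacles.

```bash
python3 - <<'E'
from h import *
import pickle
ims=pickle.load(open("ims0.pkl","rb"))
o=get_obs(); M=R.from_rotvec(o["tool_rot"]).as_matrix(); print("t",o["t"],"tool axes cols\n",M.round(3)); 
print("yaw of jaw axis",np.degrees(np.arctan2(M[1,1],M[0,1])))
print("bottle cap tri",tri([(ims["scene"],[225,151]),(ims["top"],[477,307])]))
print("beaker ~", onplane(ims["top"],[[185,297]],0.04), onplane(ims["scene"],[[463,266]],0.04))
hub=np.array([0.529,-0.103])
def b(p): d=np.array(p[:2])-hub; return np.degrees(np.arctan2(d[1],d[0]))%360,np.hypot(*d)
for n,p in [("mark",[.4711,.003]),("post",[.4894,-.0295]),("yel",[.4171,-.2306])]: print(n,b(p))
# per camera pointer bearing relative to caps centre of the same camera
for n,y,m,c in [("scene",[280.11,172.51],[339.15,215.46],[.5313,-.1023]),("top",[410.17,319.1],[324.71,296.92],[.5271,-.1031])]:
    im=ims[n]; yp=onplane(im,[y],0.050)[0,:2]-c; mp=onplane(im,[m],0.047)[0,:2]-c
    a=np.degrees(np.arctan2(yp[1],yp[0]))%360; bb=np.degrees(np.arctan2(mp[1],mp[0]))%360
    print(n,"pointer",a,np.hypot(*yp),"mark",bb,np.hypot(*mp),"wheel rad",np.radians(bb-a))
E
```

```text
t 0.2 tool axes cols
 [[-0.001  0.28   0.96 ]
 [-0.001  0.96  -0.28 ]
 [-1.    -0.001 -0.   ]]
yaw of jaw axis 73.73724278771168
bottle cap tri [ 0.45348961 -0.4030385   0.09115337]
beaker ~ [[0.45869301 0.38590299 0.04      ]] [[0.45499044 0.37945597 0.04      ]]
mark (np.float64(118.64453274346154), np.float64(0.1207824904528798))
post (np.float64(118.31469973738189), np.float64(0.08348898130891286))
yel (np.float64(228.75055756136575), np.float64(0.16971555615205106))
scene pointer 228.58204176280773 0.17054698348164654 mark 119.2661724277079 0.12080968675231332 wheel rad -1.9079218445773967
top pointer 229.03322637758978 0.16802546854806585 mark 117.94909723395041 0.12038950458523275 wheel rad -1.938783800267096
```

The wheel reads about -1.92 rad and the obstacles are well off the path. I'll close the gripper and carry the hand to a point above the disc's outer band, turning the jaw axis to about 35° on the way.

>>> move_arm([
  [0.58,-0.97,-0.1,0,0,-0.0215],
  [0.58,-0.97,-0.1,0,0,-0.0215],
  [0.58,-0.97,-0.1,0,0,-0.0215],
], gripper=1, force=30)

```text
t: 0.57
tool_pos: [0.2456, 0.4809, 0.2183]
tool_rot: [0.33, 1.546, -0.332]
contact_force: [-0.2, 0.5, 0.4]
opening: 0.0321
```

>>> move_arm([
  [0.58,-0.97,-0.1,0,0,-0.0215],
  [0.58,-0.97,-0.1,0,0,-0.0215],
  [0.58,-0.97,-0.1,0,0,-0.0215],
])

```text
t: 0.95
tool_pos: [0.3152, 0.3653, 0.207]
tool_rot: [0.437, 1.526, -0.437]
contact_force: [-0.0, -0.4, 0.7]
opening: 0.0001
```

>>> move_arm([
  [0.58,-0.97,-0.1,0,0,-0.0215],
  [0.58,-0.97,-0.1,0,0,-0.0215],
  [0.58,-0.97,-0.1,0,0,-0.0215],
])

```text
t: 1.32
tool_pos: [0.3849, 0.2494, 0.1952]
tool_rot: [0.542, 1.502, -0.542]
contact_force: [0.3, -0.0, 1.3]
opening: 0.0003
```

>>> move_arm([
  [0.6,-0.97,-0.3,0,0,-0.0215],
  [0.6,-0.97,-0.3,0,0,-0.0215],
  [0.6,-0.97,-0.3,0,0,-0.0215],
])

```text
t: 1.7
tool_pos: [0.4564, 0.1336, 0.1585]
tool_rot: [0.645, 1.474, -0.646]
contact_force: [-0.3, 0.1, -0.6]
opening: -0.0
```

>>> move_arm([
  [0.6,-0.97,-0.5,0,0,-0.0215],
  [0.6,-0.97,-0.5,0,0,-0.0215],
  [0.6,-0.97,-0.5,0,0,-0.0215],
])

```text
t: 2.08
tool_pos: [0.5285, 0.0179, 0.0981]
tool_rot: [0.749, 1.44, -0.748]
contact_force: [0.3, 0.6, -0.8]
opening: 0.0
```

```bash
python3 - <<'E'
from h import *
import pickle
o=get_obs(); M=R.from_rotvec(o["tool_rot"]).as_matrix(); print("t",o["t"],o["tool_pos"].__repr__(),"tool x axis",M[:,0].round(4),"yaw jaw",np.degrees(np.arctan2(M[1,1],M[0,1])), np.round(o["contact_force"],2), np.round(o["q"],3))
im=get_image("scene"); pickle.dump(im,open("s1.pkl","wb"))
cv2.imwrite("pics/s1.png",cv2.cvtColor(cv2.resize(im["frame"][80:320,160:480],None,fx=2.4,fy=2.4),cv2.COLOR_RGB2BGR))
im=get_image("wrist"); cv2.imwrite("pics/w1.png",cv2.cvtColor(im["frame"],cv2.COLOR_RGB2BGR)); pickle.dump((o,im),open("w1.pkl","wb"))
E
```

```text
t 2.075 array([0.5285122 , 0.01786197, 0.0980614 ]) tool x axis [-0.0015  0.001  -1.    ] yaw jaw 35.018302861849186 [ 0.27  0.64 -0.82] [-1.070e-01 -5.400e-02  1.951e+00  1.000e-03  1.246e+00 -7.190e-01]
```

View pics/s1.png

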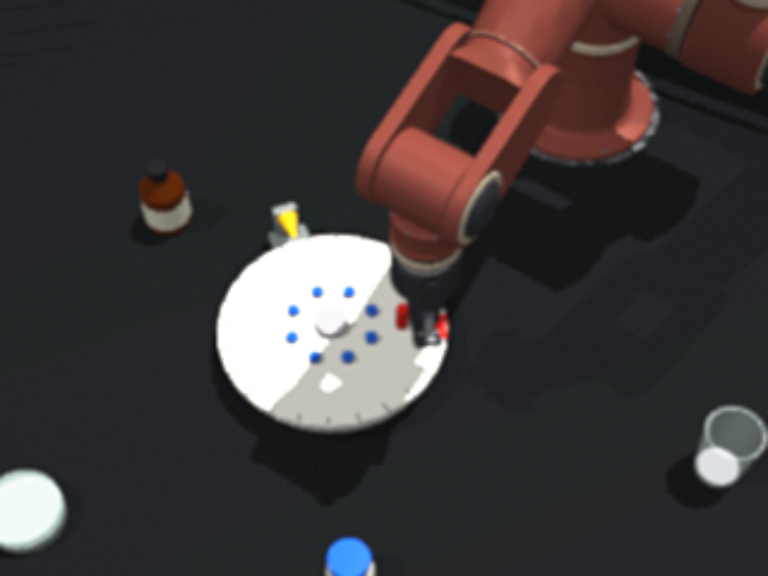

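View pics/w1.png

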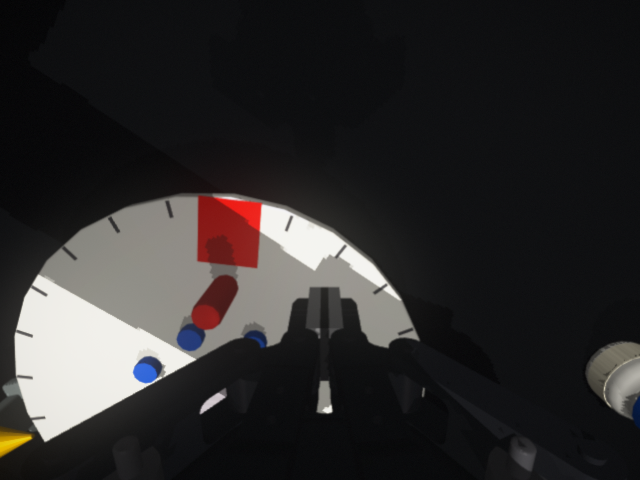

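The scene crop shows the hand over the right part of the disc. The wrist view shows the fingertip at (323,295), the post top at (206,315), the mark at (230,232) and the yellow pointer at (10,440). Next I'll cross-check these positions with the wrist camera.

```bash
python3 - <<'E'
from h import *
import pickle
o,im=pickle.load(open("w1.pkl","rb")); ims=pickle.load(open("ims0.pkl","rb"))
Tt=np.eye(4); Tt[:3,:3]=R.from_rotvec(o["tool_rot"]).as_matrix(); Tt[:3,3]=o["tool_pos"]
T=Tt@np.array(im["mount"]); print("cam pos",T[:3,3].round(3),"view",(-T[:3,2]).round(3),"up",T[:3,1].round(3),im["fx"],im["k1"])
# mark quad corners
P=onplane(im,[[199,197],[262,203],[257,267],[197,261]],0.047,T); print(P.round(4), P.mean(0))
# post axis: top centre, base
print("post top", onplane(im,[[206,316]],0.087,T), "base",onplane(im,[[226,283]],0.047,T))
print("post tri3", tri([(ims["scene"],[327.5,208.5]),(ims["top"],[338,289.5]),(im,[206,316],T)]))
h=hsv(im);
# disc rim: fit circle on lit rim points by hand-picked
rim=[[16,330],[66,240],[110,213],[167,198],[345,228],[400,300],[23,375]]
Q=onplane(im,rim,0.047,T)[:,:2]; A=np.c_[2*Q,np.ones(len(Q))]; s=np.linalg.lstsq(A,(Q**2).sum(1),rcond=None)[0]; print("rim fit",s[:2],np.sqrt(s[2]+s[:2]@s[:2]))
print("mark z tri", tri([(ims["scene"],[339.15,215.46]),(ims["top"],[324.71,296.92]),(im,[229,232],T)]))
print("fingertip px of TCP",proj(im,[o["tool_pos"]],T))
print("pointer",onplane(im,[[31,438]],0.053,T))
E
```

```text
cam pos [0.485 0.079 0.242] view [ 0.169 -0.242 -0.956] up [-0.548  0.783 -0.295] 343.36033854018933 -0.005828089984420494
[[ 0.4458  0.0096  0.047 ]
 [ 0.4772  0.0273  0.047 ]
 [ 0.4956 -0.008   0.047 ]
 [ 0.4638 -0.0255  0.047 ]] [0.47059516 0.00084569 0.047     ]
post top [[ 0.48622196 -0.02768054  0.087     ]] base [[ 0.48549686 -0.02799909  0.047     ]]
post tri3 [ 0.48820644 -0.02995618  0.08224852]
rim fit [ 0.52496079 -0.09863196] 0.13742446983733958
mark z tri [0.47086746 0.00243957 0.04627028]
fingertip px of TCP [[326.07899074 303.17848447]]
pointer [[ 0.4326758  -0.20731304  0.053     ]]
```

Three views agree to about 2 mm. Before flicking, I'll touch the resting disc lightly to learn the contact height and how the press behaves.

>>> move_arm([
  [0,0,-0.4,0,0,0],
  [0,0,-0.4,0,0,0],
])

```text
t: 2.42
tool_pos: [0.5258, 0.0202, 0.0494]
tool_rot: [0.746, 1.444, -0.748]
contact_force: [-0.6, 0.7, -0.1]
opening: -0.0001
```

>>> move_arm([
  [0,0,-0.03,0,0,0],
  [0,0,-0.03,0,0,0],
])

```text
t: 2.68
tool_pos: [0.5283, 0.0188, 0.0488]
tool_rot: [0.748, 1.437, -0.746]
contact_force: [-0.3, -0.0, -0.3]
opening: 0.0004
```

>>> move_arm([
  [0,0,-0.02,0,0,0],
  [0,0,-0.02,0,0,0],
])

```text
t: 2.92
tool_pos: [0.5292, 0.0182, 0.047]
tool_rot: [0.749, 1.435, -0.746]
contact_force: [-0.1, 1.3, 5.7]
opening: -0.0
```

```bash
python3 - <<'E'
from h import *
o=get_obs(); print(o["t"],np.round(o["tool_pos"],4),np.round(o["contact_force"],2),np.round(o["wrist_torque"],3),np.round(o["effort"],2))
E
```

```text
2.925 [0.5292 0.0182 0.047 ] [-0.07  1.26  5.74] [ 0.255  0.036 -0.013] [-7.300e-01 -2.988e+01 -2.930e+01 -3.700e-01 -5.000e-02  1.000e-02]
```

The fingertip touched at a measured z of 0.047, with 5.7 N at a commanded z of 0.045. I'll lift straight up, move in behind the post (clockwise side) and check the gap.

>>> move_arm([
  [0,0,0.05,0,0,0],
  [0,0,0.17,0,0,0],
  [-0.08,-0.13,0.17,0,0,0],
  [-0.16,-0.27,0.17,0,0,0],
  [-0.16,-0.27,0.17,0,0,0],
])

```text
t: 3.55
tool_pos: [0.5072, -0.0158, 0.0651]
tool_rot: [0.75, 1.439, -0.751]
contact_force: [0.1, 0.7, -0.4]
opening: -0.0004
```

```bash
python3 - <<'E'
from h import *
import pickle
o=get_obs(); print(o["t"],np.round(o["tool_pos"],4),np.round(o["contact_force"],2))
im=get_image("wrist"); pickle.dump((o,im),open("w2.pkl","wb"))
cv2.imwrite("pics/w2.png",cv2.cvtColor(im["frame"],cv2.COLOR_RGB2BGR))
s=get_image("scene"); pickle.dump(s,open("s2.pkl","wb"))
cv2.imwrite("pics/s2.png",cv2.cvtColor(cv2.resize(s["frame"][150:270,240:400],None,fx=4.8,fy=4.8,interpolation=cv2.INTER_CUBIC),cv2.COLOR_RGB2BGR))
E
```

```text
3.55 [ 0.5072 -0.0158  0.0651] [ 0.11  0.68 -0.41]
```

View pics/w2.png

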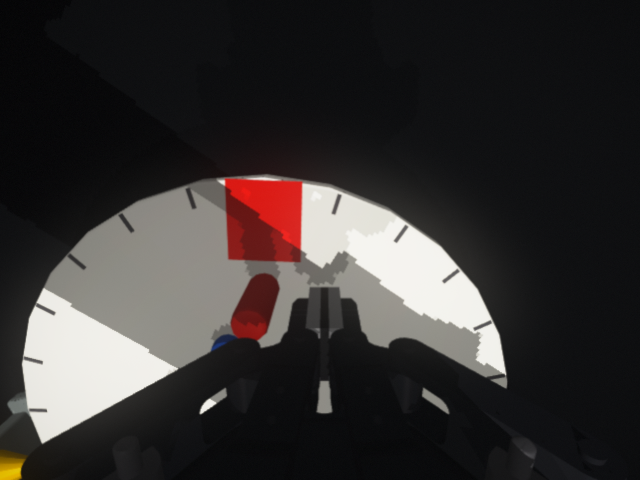

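View pics/s2.png

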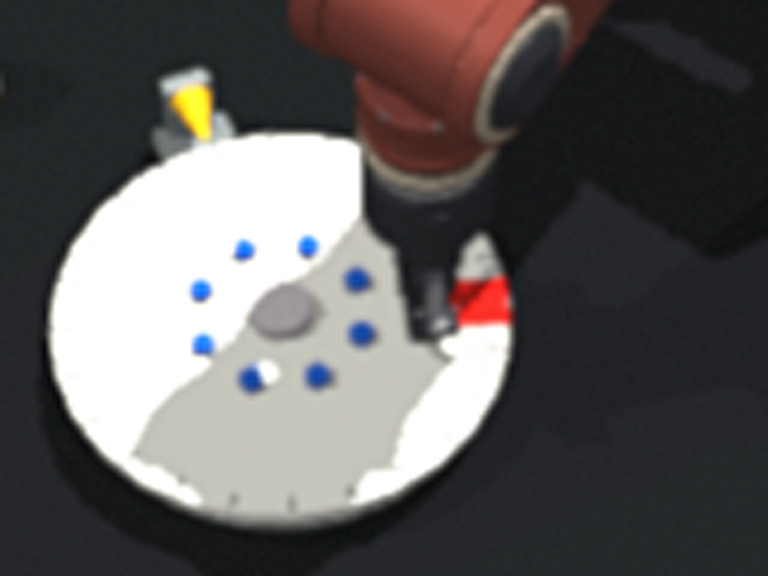

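The wrist view shows the post at (250,325), just left of the closed fingers (290–358, 300–330), with the mark at (264,220) still centred behind it. In the scene crop the hand stands behind the post. Next I'll compute the gap and the arc rows for the flick.

```bash
python3 - <<'E'
from h import *
import pickle
o,im=pickle.load(open("w2.pkl","rb"))
Tt=np.eye(4); Tt[:3,:3]=R.from_rotvec(o["tool_rot"]).as_matrix(); Tt[:3,3]=o["tool_pos"]
T=Tt@np.array(im["mount"]); Ti=np.linalg.inv(Tt)
def tool(px,z): 
    P=onplane(im,[px],z,T)[0]; return P.round(4),(Ti@np.r_[P,1])[:3].round(4)
for nm,px,z in [("post top c",[249,326],.087),("post top right edge",[267,326],.087),("post base",[266,280],.047),("black edge",[290,325],.088),("black edge lower",[291,305],.080),("pad left",[309,290],.067),("pad right",[340,290],.067),("black right",[357,325],.088)]:
    print(nm,*tool(px,z))
P=onplane(im,[[226,180],[302,181],[300,262],[229,259]],0.047,T); c=P.mean(0); hub=np.array([.529,-.103]); d=c[:2]-hub; print("mark",c,np.degrees(np.arctan2(d[1],d[0])))
u=np.array([np.cos(np.radians(215)),np.sin(np.radians(215))])
b0=np.radians(118.5)
acc=np.cumsum([0.06,0.12,0.18,0.24,0.25])
for a in acc:
    s=0.085*(np.array([np.cos(b0+a),np.sin(b0+a)])-np.array([np.cos(b0),np.sin(b0)])); print(a,s.round(4),(s/0.12).round(3))
E
```

```text
post top c [ 0.4809 -0.0326  0.087 ] [-0.0219 -0.0311 -0.0013]
post top right edge [ 0.4869 -0.0284  0.087 ] [-0.0219 -0.0239 -0.0013]
post base [ 0.4799 -0.0303  0.047 ] [ 0.0181 -0.0306 -0.0037]
black edge [ 0.494  -0.0222  0.088 ] [-0.0229 -0.0145 -0.0024]
black edge lower [ 0.4912 -0.0185  0.08  ] [-0.0149 -0.0147 -0.007 ]
pad left [ 0.4965 -0.014   0.067 ] [-0.0019 -0.0077 -0.0076]
pad right [ 0.508 -0.006  0.067] [-0.0019  0.0063 -0.0076]
black right [ 0.5159 -0.0069  0.088 ] [-0.023   0.0122 -0.0024]
mark [ 0.46301128 -0.00484004  0.047     ] 123.91124468617816
0.06 [-0.0044 -0.0026] [-0.037 -0.021]
0.18 [-0.0127 -0.0085] [-0.106 -0.071]
0.36 [-0.0237 -0.0191] [-0.198 -0.159]
0.6 [-0.0351 -0.0359] [-0.292 -0.3  ]
0.85 [-0.0423 -0.0559] [-0.353 -0.466]
```

The mark now reads 124°, against about 119° before the touch. I'll check whether the wheel is drifting.

```bash
cat >> h.py <<'E'
def redW(im):
    h=hsv(im); return (((h[...,0]<8)|(h[...,0]>172))&(h[...,1]>150)&(h[...,2]>60)).astype(np.uint8)
def wristT(o,im):
    Tt=np.eye(4); Tt[:3,:3]=R.from_rotvec(o["tool_rot"]).as_matrix(); Tt[:3,3]=o["tool_pos"]; return Tt@np.array(im["mount"])
E
python3 - <<'E'
from h import *
import pickle
def mk(o,im):
    T=wristT(o,im); cs,l=comps(redW(im),200); 
    out=[]
    for c,s in cs:
        P=onplane(im,[c],0.047,T)[0]; d=P[:2]-[.529,-.103]; out.append((s[4],P.round(4).tolist(),np.degrees(np.arctan2(d[1],d[0])).round(2)))
    return out
for f in ["w1.pkl","w2.pkl"]:
    o,im=pickle.load(open(f,"rb")); print(f,o["t"],mk(o,im))
for i in range(3):
    o=get_obs(); im=get_image("wrist"); print(o["t"],mk(o,im))
E
```

```text
w1.pkl 2.075 [(3975, [0.4697, 0.0016, 0.047], np.float64(119.55)), (1431, [0.4862, -0.0441, 0.047], np.float64(126.0))]
w2.pkl 3.55 [(5936, [0.462, -0.004, 0.047], np.float64(124.08)), (2059, [0.4836, -0.0472, 0.047], np.float64(129.08))]
3.65 [(5921, [0.4616, -0.0043, 0.047], np.float64(124.33)), (2055, [0.4831, -0.0474, 0.047], np.float64(129.53))]
3.7 [(5904, [0.4614, -0.0045, 0.047], np.float64(124.46)), (2058, [0.4829, -0.0476, 0.047], np.float64(129.77))]
3.75 [(5894, [0.4612, -0.0046, 0.047], np.float64(124.55)), (2053, [0.4827, -0.0477, 0.047], np.float64(129.93))]
```

The touch left a slow drift of about 2°/s that is dying out, so the post is now at about 125°, right in front of the fingers with a gap of about 10 mm. I'll flick now: ramp along the post's arc to about 2 rad/s, then stop and lift.

>>> move_arm([
  [-0.04,-0.03,0,0,0,0],
  [-0.115,-0.083,0,0,0,0],
  [-0.21,-0.18,0,0,0,0],
  [-0.305,-0.333,0,0,0,0],
  [-0.36,-0.505,0,0,0,0],
  [-0.335,-0.49,0.1,0,0,0],
  [-0.335,-0.49,0.4,0,0,0],
  [-0.335,-0.49,0.5,0,0,0],
])

```text
t: 4.8
tool_pos: [0.47, -0.0735, 0.1288]
tool_rot: [0.748, 1.433, -0.747]
contact_force: [0.2, -0.2, -0.1]
opening: 0.0001
```

```bash
cat > trk.py <<'E'
from h import *
import pickle,json,os
HUBS=np.array([.5313,-.1023]); PB=228.6
def scene_wheel(im):
    # mark (large red blob on the disc) bearing, seen from the scene camera
    m=redW(im); m[:160]=0; m[270:]=0; m[:,:235]=0; m[:,360:]=0
    cs,l=comps(m,12); out=[]
    for c,s in cs:
        P=onplane(im,[c],0.047)[0]; d=P[:2]-HUBS; r=np.hypot(*d); b=np.degrees(np.arctan2(d[1],d[0]))
        out.append((s[4],round(r,4),round((b-PB+180)%360-180,2)))
    return out
def snap(tag):
    o=get_obs(); im=get_image("scene"); pickle.dump((o["t"],im),open(f"tr_{tag}.pkl","wb"))
    r=scene_wheel(im); print(tag,"t",o["t"],np.round(o["tool_pos"],4),r); return o,im,r
E
python3 - <<'E'
from trk import *
for k in range(3):
    o,im,r=snap(f"a{k}")
cv2.imwrite("pics/a2.png",cv2.cvtColor(cv2.resize(im["frame"][140:290,210:410],None,fx=4,fy=4,interpolation=cv2.INTER_CUBIC),cv2.COLOR_RGB2BGR))
E
```

```text
a0 t 4.8 [ 0.47   -0.0735  0.1288] [(122, np.float64(0.1222), np.float64(-15.27))]
a1 t 4.85 [ 0.4703 -0.0736  0.1294] [(108, np.float64(0.1209), np.float64(-9.98))]
a2 t 4.9 [ 0.4697 -0.0734  0.1278] [(101, np.float64(0.1195), np.float64(-4.33))]
```

The flick worked: the wheel turns freely at about 1.9 rad/s and is now just at the pointer for the first pass. I'll move the hand out over the outer band at bearing 165°, where up-and-down arm motion is radial to the wheel, and hover there.

>>> move_arm([
  [-0.25,0.01,0,0,0,0.028],
  [-0.47,0.01,-0.1,0,0,0.056],
  [-0.47,0.01,-0.3,0,0,0.084],
  [-0.47,0.01,-0.48,0,0,0.111],
  [-0.47,0.01,-0.55,0,0,0.111],
  [-0.47,0.01,-0.57,0,0,0.111],
])

```text
t: 5.7
tool_pos: [0.4113, -0.0717, 0.0563]
tool_rot: [0.208, 1.563, -0.207]
contact_force: [0.7, 0.4, 0.6]
opening: -0.0001
```

```bash
python3 - <<'E'
from trk import *
for k in range(3):
    o,im,r=snap(f"b{k}")
print(np.round(o["contact_force"],2),np.round(o["q"],2))
cv2.imwrite("pics/b2.png",cv2.cvtColor(cv2.resize(im["frame"][140:290,210:410],None,fx=4,fy=4,interpolation=cv2.INTER_CUBIC),cv2.COLOR_RGB2BGR))
print("pointer cone",[(c,s[4]) for c,s in comps(yellow(im))[0]])
E
```

```text
b0 t 5.7 [ 0.4113 -0.0717  0.0563] [(25, np.float64(0.0851), np.float64(71.09)), (117, np.float64(0.1211), np.float64(82.53))]
b1 t 5.75 [ 0.4117 -0.0718  0.0567] [(23, np.float64(0.0837), np.float64(77.61)), (117, np.float64(0.1206), np.float64(87.49))]
b2 t 5.8 [ 0.4121 -0.072   0.0574] [(21, np.float64(0.0821), np.float64(82.11)), (115, np.float64(0.1193), np.float64(92.67))]
[-0.   -0.33 -0.27] [-0.35 -0.29  2.23  0.    1.2  -1.66]
pointer cone [([280.12, 172.49], 67)]
```

View pics/b2.png

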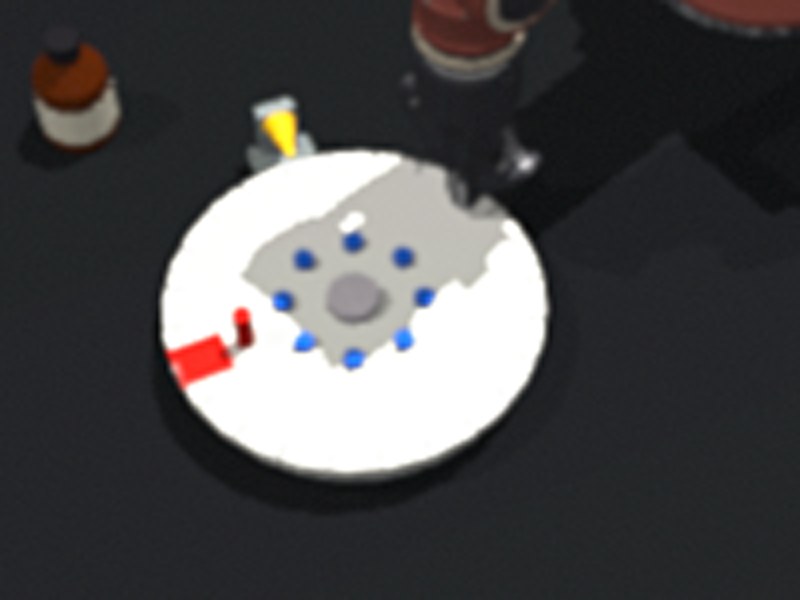

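The view is clear: the mark is at lower left (200,360 in the crop), the pointer at (283,133), and the hand is clear of both. I'll hold, then use the last row to lower 4 mm and see how the arm lags.

>>> move_arm([
  [0,0,0,0,0,0],
  [0,0,0,0,0,0],
  [0,0,0,0,0,0],
  [0,0,0,0,0,0],
  [0,0,0,0,0,0],
  [0,0,-0.033,0,0,0],
])

```text
t: 6.6
tool_pos: [0.4123, -0.0721, 0.0535]
tool_rot: [0.205, 1.56, -0.206]
contact_force: [0.5, 0.2, -0.6]
opening: 0.0001
```

```bash
python3 - <<'E'
from trk import *
for k in range(4):
    o,im,r=snap(f"c{k}")
print(np.round(o["contact_force"],2))
E
```

```text
c0 t 6.6 [ 0.4123 -0.0721  0.0535] [(26, np.float64(0.0697), np.float64(172.41)), (119, np.float64(0.117), np.float64(170.73))]
c1 t 6.65 [ 0.4117 -0.0719  0.0527] [(25, np.float64(0.0698), np.float64(177.89)), (119, np.float64(0.1174), np.float64(175.31))]
c2 t 6.7 [ 0.4116 -0.0719  0.0527] [(21, np.float64(0.069), np.float64(-176.33)), (110, np.float64(0.1168), np.float64(179.9))]
c3 t 6.75 [ 0.4117 -0.0719  0.0529] [(21, np.float64(0.0698), np.float64(-171.13)), (111, np.float64(0.117), np.float64(-175.52))]
[ 0.04 -0.75  0.4 ]
```

```bash
cat > fit.py <<'E'
from trk import *
import glob
from scipy.optimize import least_squares
def data():
    D=[]
    for f in sorted(glob.glob("tr_*.pkl")):
        t,im=pickle.load(open(f,"rb")); r=[x for x in scene_wheel(im) if x[1]>0.11 and x[0]>60]
        if r: D.append((t,r[0][2]))
    D.sort(); t=np.array([d[0] for d in D]); a=np.unwrap(np.radians([d[1] for d in D])); return t,a
def model(p,t):
    th0,w0,c=p; tt=t-4.8; return th0+(w0+1)/c*(1-np.exp(-c*tt))-tt
def vel(p,t): return (p[1]+1)*np.exp(-p[2]*(t-4.8))-1
def fit():
    t,a=data(); s=least_squares(lambda p:np.r_[(model(p,t)-a)/0.012,(p[2]-0.0857)/0.02],[-.26,1.9,0.0857]); return s.x,t,a
def cross(p,target):
    tt=np.linspace(4.8,25,20201); th=model(p,tt); v=vel(p,tt); k=np.argmax(th>=target); return (tt[k],v[k]) if th[k]>=target and v[k]>0 else None
if __name__=="__main__":
    p,t,a=fit(); print("p",p.round(4)); print("t,a,res mrad"); print(np.c_[t,a.round(3),((a-model(p,t))*1e3).round(1)])
    for n,tg in [("2pi-.05",2*np.pi-.05),("2pi",2*np.pi),("2pi+.1",2*np.pi+.1)]: print(n,cross(p,tg))
E
python3 fit.py
```

```text
p [-0.2719  2.0012  0.0756]
t,a,res mrad
[[ 4.8   -0.267  5.4  ]
 [ 4.85  -0.174 -2.   ]
 [ 4.9   -0.076 -2.6  ]
 [ 5.7    1.44   1.1  ]
 [ 5.75   1.527 -2.2  ]
 [ 5.8    1.617 -1.2  ]
 [ 6.6    2.98   1.   ]
 [ 6.65   3.06   0.2  ]
 [ 6.7    3.14   0.1  ]
 [ 6.75   3.22   0.3  ]]
2pi-.05 (np.float64(8.921), np.float64(1.1980046024777828))
2pi (np.float64(8.963000000000001), np.float64(1.1910387320039137))
2pi+.1 (np.float64(9.047), np.float64(1.177173149368591))
```

The model fits to a few milliradians and predicts the mark reaching the pointer at t≈8.96 s, at about 1.19 rad/s. I'll hold, look again and refine.

>>> move_arm([
  [0,0,0,0,0,0],
  [0,0,0,0,0,0],
  [0,0,0,0,0,0],
  [0,0,0,0,0,0],
  [0,0,0,0,0,0],
  [0,0,0,0,0,0],
  [0,0,0,0,0,0],
])

```text
t: 7.68
tool_pos: [0.412, -0.072, 0.0534]
tool_rot: [0.206, 1.561, -0.205]
contact_force: [0.3, -0.2, -0.2]
opening: -0.0001
```

```bash
python3 - <<'E'
from trk import *
for k in range(3):
    o,im,r=snap(f"d{k}")
print(np.round(o["contact_force"],2))
E
python3 fit.py
```

```text
d0 t 7.675 [ 0.412  -0.072   0.0534] [(31, np.float64(0.0911), np.float64(-87.88)), (108, np.float64(0.1216), np.float64(-99.31))]
d1 t 7.725 [ 0.412  -0.072   0.0534] [(33, np.float64(0.0919), np.float64(-85.21)), (115, np.float64(0.1224), np.float64(-95.61))]
d2 t 7.775 [ 0.412  -0.072   0.0534] [(151, np.float64(0.1157), np.float64(-89.73))]
[-1.01  0.17  0.99]
p [-0.2754  2.028   0.086 ]
t,a,res mrad
[[  4.8    -0.267   8.9  ]
 [  4.85   -0.174   0.2  ]
 [  4.9    -0.076  -1.6  ]
 [  5.7     1.44   -6.6  ]
 [  5.75    1.527  -9.8  ]
 [  5.8     1.617  -8.7  ]
 [  6.6     2.98    5.6  ]
 [  6.65    3.06    6.1  ]
 [  6.7     3.14    7.3  ]
 [  6.75    3.22    9.   ]
 [  7.675   4.55  -12.9  ]
 [  7.725   4.614 -16.3  ]
 [  7.775   4.717  18.8  ]]
2pi-.05 (np.float64(9.030999999999999), np.float64(1.1048047203266673))
2pi (np.float64(9.076), np.float64(1.0966790611863964))
2pi+.1 (np.float64(9.168), np.float64(1.0801640957810252))
```

Blob d2 merged the mark with the post, so I'll exclude it. I'll also let the fit absorb a small hub-centre bias.

```bash
cat > fit2.py <<'E'
from fit import *
def data2():
    D=[]
    for f in sorted(glob.glob("tr_*.pkl")):
        t,im=pickle.load(open(f,"rb")); m=redW(im); m[:160]=0; m[270:]=0; m[:,:235]=0; m[:,360:]=0
        for c,s in comps(m,60)[0]:
            P=onplane(im,[c],0.047)[0][:2]; r=np.hypot(*(P-HUBS))
            if r>0.11 and s[4]<130: D.append((t,*P))
    return np.array(sorted(D))
D=data2(); t=D[:,0]
def ang(h): return np.unwrap(np.arctan2(D[:,2]-h[1],D[:,1]-h[0]))-np.radians(PB)
def res(p):
    a=ang(HUBS+p[3:5]*1e-3); a=a-2*np.pi*np.round((a[0]+.27)/(2*np.pi))
    return np.r_[(model(p[:3],t)-a)/0.006,(p[2]-.0857)/.015,p[3:5]/2.]
s=least_squares(res,[-.27,1.95,.0857,0,0]); p=s.x
J=np.linalg.inv(s.jac.T@s.jac); print("p",p.round(4),"sd",np.sqrt(np.diag(J)).round(4)); print(np.c_[t,-(s.fun[:len(t)]*6).round(1)].T)
for n,tg in [("2pi-.05",2*np.pi-.05),("2pi",2*np.pi),("2pi+.1",2*np.pi+.1)]: print(n,cross(p[:3],tg))
print("now",get_obs()["t"])
E
python3 fit2.py
```

```text
p [-0.2578  2.0156  0.0873 -2.4717  0.2467] sd [0.0134 0.035  0.0079 0.6034 1.6071]
[[ 4.8    4.85   4.9    5.7    5.75   5.8    6.6    6.65   6.7    6.75
   7.675  7.725]
 [ 4.4   -2.2   -1.9    1.7   -1.9   -1.5   -0.4   -0.2    0.8    2.2
   0.3   -1.2  ]]
2pi-.05 (np.float64(9.081), np.float64(1.0754852955899494))
2pi (np.float64(9.128), np.float64(1.0669896172556488))
2pi+.1 (np.float64(9.222), np.float64(1.050102445477195))
now 7.825
```

>>> move_arm([
  [0,0,0,0,0,0],
  [0,0,0,0,0,0],
  [0,0,0,0,0,0],
  [0,0,0,0,0,0],
  [0,0,0,0,0,0],
  [0,0,0,0,0,0],
])

```text
t: 8.57
tool_pos: [0.412, -0.072, 0.0533]
tool_rot: [0.206, 1.561, -0.206]
contact_force: [-0.1, -0.5, -0.3]
opening: 0.0003
```

```bash
python3 - <<'E'
from trk import *
for k in range(3):
    o,im,r=snap(f"e{k}")
print(np.round(o["contact_force"],2))
cv2.imwrite("pics/e2.png",cv2.cvtColor(cv2.resize(im["frame"][140:290,210:410],None,fx=4,fy=4,interpolation=cv2.INTER_CUBIC),cv2.COLOR_RGB2BGR))
E
python3 fit2.py
```

```text
e0 t 8.575 [ 0.412  -0.072   0.0533] [(123, np.float64(0.1201), np.float64(-37.16))]
e1 t 8.625 [ 0.412  -0.072   0.0533] [(123, np.float64(0.1201), np.float64(-33.86))]
e2 t 8.675 [ 0.412  -0.072   0.0533] [(125, np.float64(0.1206), np.float64(-30.93))]
[-0.49  0.36 -0.38]
p [-0.2673  2.0447  0.0942 -2.5618 -1.0851] sd [0.0093 0.0173 0.0031 0.6013 0.7754]
[[ 4.8    4.85   4.9    5.7    5.75   5.8    6.6    6.65   6.7    6.75
   7.675  7.725  8.575  8.625  8.675]
 [ 5.    -2.4   -2.7    1.9   -1.6   -0.9   -0.7   -0.7    0.1    1.3
   1.3    0.5   -0.9    1.7   -1.9  ]]
2pi-.05 (np.float64(9.134), np.float64(1.0244750244596843))
2pi (np.float64(9.183), np.float64(1.015155611733363))
2pi+.1 (np.float64(9.282), np.float64(0.9964572891618921))
now 8.725
```

View pics/e2.png

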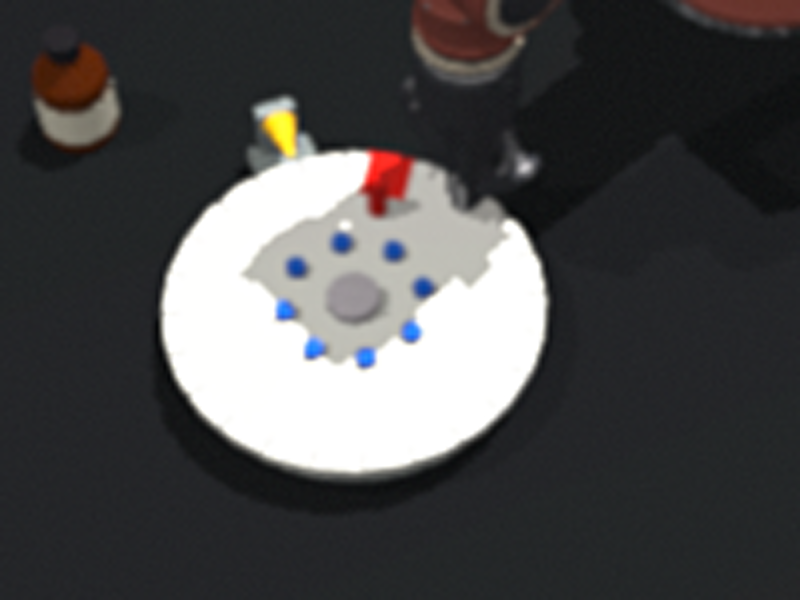

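```bash
python3 - <<'E'
from trk import *
t,im=pickle.load(open("tr_e2.pkl","rb")); 
f=im["frame"][160:205,265:340]; cv2.imwrite("pics/e2z.png",cv2.cvtColor(cv2.resize(f,None,fx=10,fy=10,interpolation=cv2.INTER_CUBIC),cv2.COLOR_RGB2BGR))
# where the pointer axis line and predicted mark corners fall for wheel=-0.50..-0.58 rad with hub (.529,-.103)
hub=np.array([.5288,-.1028]); 
yc=onplane(im,[[280.12,172.49]],0.050)[0,:2]-hub; pb=np.arctan2(yc[1],yc[0]); print("pointer bearing",np.degrees(pb)%360,np.hypot(*yc))
E
```

```text
pointer bearing 229.08870418653393 0.1685891315167359
```

View pics/e2z.png

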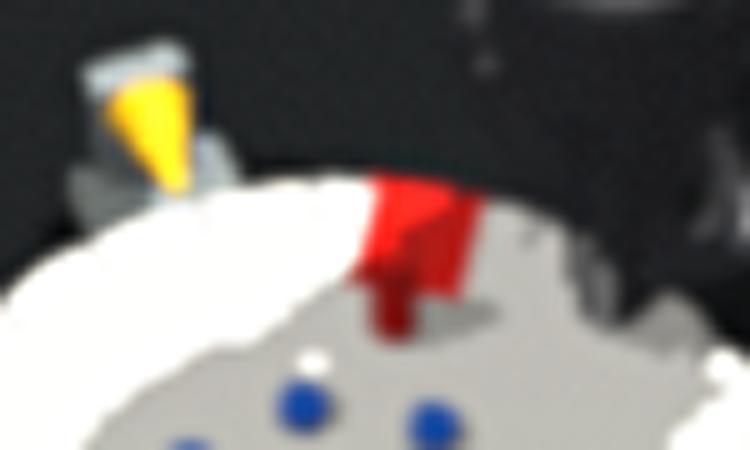

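```bash
python3 - <<'E'
from trk import *
t,im=pickle.load(open("tr_e2.pkl","rb"))
c=[[301.75,177.05],[313.05,178.85],[300.25,186.75],[310.75,189.35]]
P=onplane(im,c,0.047)[:,:2]
for hub in ([.5288,-.1028],[.5313,-.1023],[.5287,-.1034]):
    hub=np.array(hub); d=P-hub; b=np.degrees(np.arctan2(d[:,1],d[:,0]))%360
    m=P.mean(0)-hub; mb=np.degrees(np.arctan2(m[1],m[0]))%360
    ps=[]
    for px,z in [([282.35,178.85],.050),([280.12,172.49],.050)]:
        q=onplane(im,[px],z)[0,:2]-hub; ps.append(np.degrees(np.arctan2(q[1],q[0]))%360)
    print(hub,"corners",b.round(1),np.hypot(d[:,0],d[:,1]).round(3),"mid",mb.round(2),"pointer tip/centroid",np.round(ps,2),"wheel",np.radians(mb-np.mean(ps)).round(4))
E
```

```text
[ 0.5288 -0.1028] corners [205.3 190.9 206.3 187.7] [0.142 0.142 0.105 0.101] mid 197.71 pointer tip/centroid [229.65 229.09] wheel -0.5525
[ 0.5313 -0.1023] corners [205.1 190.9 206.  187.8] [0.145 0.144 0.107 0.104] mid 197.58 pointer tip/centroid [229.03 228.56] wheel -0.5448
[ 0.5287 -0.1034] corners [205.1 190.7 206.1 187.3] [0.142 0.141 0.104 0.101] mid 197.46 pointer tip/centroid [229.53 228.98] wheel -0.5549
```

The corner-based estimate puts the wheel at -0.55 rad at t=8.675, so it crosses at about t=9.195. I'll take a few more frames for confirmation before committing.

```bash
python3 - <<'E'
from trk import *
fs=[]
for k in range(4):
    o,im,r=snap(f"f{k}"); fs.append(im["frame"][160:205,255:335])
cv2.imwrite("pics/f3z.png",cv2.cvtColor(cv2.resize(fs[3],None,fx=10,fy=10,interpolation=cv2.INTER_CUBIC),cv2.COLOR_RGB2BGR))
print(get_obs()["t"])
E
python3 fit2.py
```

```text
f0 t 8.725 [ 0.412  -0.072   0.0534] [(124, np.float64(0.1208), np.float64(-27.92))]
f1 t 8.775 [ 0.412  -0.072   0.0533] [(127, np.float64(0.1216), np.float64(-24.94))]
f2 t 8.825 [ 0.412  -0.072   0.0533] [(123, np.float64(0.1219), np.float64(-21.85))]
f3 t 8.875 [ 0.412  -0.072   0.0533] [(120, np.float64(0.1221), np.float64(-18.93))]
8.925
p [-0.2707  2.0526  0.0957 -2.4425 -1.4511] sd [0.0084 0.0149 0.0026 0.585  0.6564]
[[ 4.8    4.85   4.9    5.7    5.75   5.8    6.6    6.65   6.7    6.75
   7.675  7.725  8.575  8.625  8.675  8.725  8.775  8.825  8.875]
 [ 5.4   -2.4   -3.     1.7   -1.7   -0.9   -0.4   -0.5    0.3    1.4
   0.3   -0.5    1.     4.     0.8   -0.6   -1.9   -0.8   -2.1  ]]
2pi-.05 (np.float64(9.143), np.float64(1.0143380629793746))
2pi (np.float64(9.193), np.float64(1.004720794031965))
2pi+.1 (np.float64(9.293), np.float64(0.985623787168979))
now 8.925
```

View pics/f3z.png

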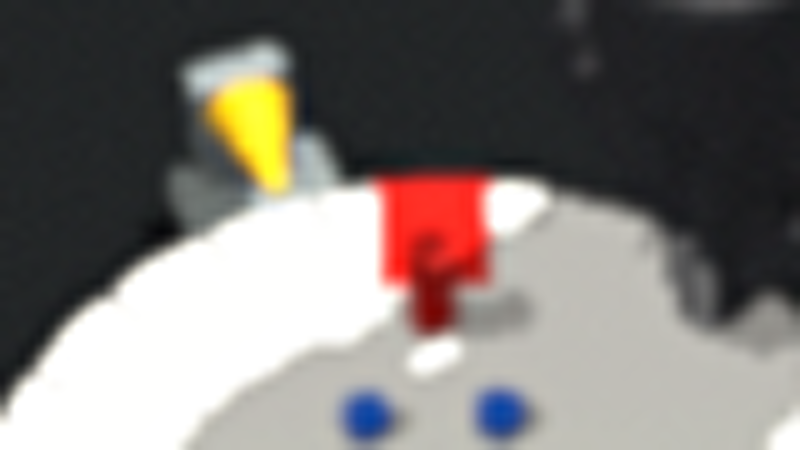

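```bash
python3 - <<'E'
from trk import *
t,im=pickle.load(open("tr_f3.pkl","rb"))
P=onplane(im,[[292.55,177.25],[303.55,177.35],[293.35,187.55],[303.25,187.85]],0.047)[:,:2]
for hub in ([.5288,-.1028],[.5289,-.1037]):
    hub=np.array(hub); m=P.mean(0)-hub; mb=np.degrees(np.arctan2(m[1],m[0]))%360
    ps=[]
    for px in ([282.35,178.85],[280.12,172.49]):
        q=onplane(im,[px],.05)[0,:2]-hub; ps.append(np.degrees(np.arctan2(q[1],q[0]))%360)
    th=np.radians(mb-np.mean(ps)); w=1.067; tt=np.linspace(0,1,1001); k=np.argmax(th+w*tt-.5*.2*tt**2>0)
    print(mb.round(2),np.round(ps,2),"wheel",th.round(4),"cross",t+tt[k])
E
```

```text
209.77 [229.65 229.09] wheel -0.3421 cross 9.206
209.38 [229.39 228.86] wheel -0.3446 cross 9.209
```

Crossing is at about t=9.205 s and the clock reads 8.925. One hold row, then the press row, should put contact at about 9.16–9.18 s, just before alignment. Braking now.

>>> move_arm([
  [0,0,0,0,0,0],
  [0,0,-0.068,0,0,0],
  [0,0,-0.068,0,0,0],
  [0,0,-0.068,0,0,0],
])

```text
t: 9.43
tool_pos: [0.4131, -0.0725, 0.047]
tool_rot: [0.205, 1.56, -0.206]
contact_force: [-4.0, -0.3, 11.8]
opening: -0.0002
```

```bash
python3 - <<'E'
from trk import *
for k in range(3):
    o,im,r=snap(f"g{k}"); print(np.round(o["contact_force"],2))
f=im["frame"][160:205,255:335]
cv2.imwrite("pics/g2z.png",cv2.cvtColor(cv2.resize(f,None,fx=10,fy=10,interpolation=cv2.INTER_CUBIC),cv2.COLOR_RGB2BGR))
E
```

```text
g0 t 9.425 [ 0.4131 -0.0725  0.047 ] [(101, np.float64(0.119), np.float64(-2.45))]
[-4.01 -0.31 11.81]
g1 t 9.475 [ 0.4131 -0.0725  0.047 ] [(101, np.float64(0.119), np.float64(-2.45))]
[-4.08  1.45 12.31]
g2 t 9.525 [ 0.4131 -0.0725  0.047 ] [(101, np.float64(0.119), np.float64(-2.45))]
[-3.77  1.27 11.81]
```

View pics/g2z.png

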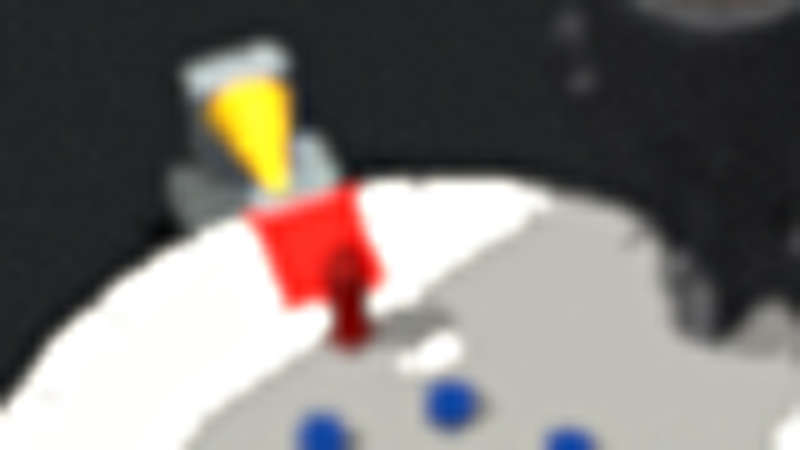

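The wheel stopped on the spot. The mark is in front of the pointer tip, about 2.5–3° short, which is roughly 6 mm. The force is 12 N down with 4 N radial, so I'll ease off slowly, straight up, to avoid kicking the wheel.

>>> move_arm([
  [0,0,0.002,0,0,0],
  [0,0,0.004,0,0,0],
  [0,0,0.006,0,0,0],
  [0,0,0.008,0,0,0],
  [0,0,0.01,0,0,0],
  [0,0,0.012,0,0,0],
  [0,0,0.014,0,0,0],
  [0,0,0.016,0,0,0],
])

```text
t: 10.58
tool_pos: [0.412, -0.072, 0.047]
tool_rot: [0.206, 1.561, -0.206]
contact_force: [2.7, -1.3, 3.2]
opening: 0.0001
```

```bash
python3 - <<'E'
from trk import *
for k in range(2):
    o,im,r=snap(f"h{k}"); print(np.round(o["contact_force"],2))
E
```

```text
h0 t 10.575 [ 0.412 -0.072  0.047] [(100, np.float64(0.119), np.float64(-2.52))]
[ 2.7  -1.28  3.22]
h1 t 10.625 [ 0.4119 -0.072   0.047 ] [(100, np.float64(0.119), np.float64(-2.52))]
[ 1.53 -0.32  2.51]
```

>>> move_arm([
  [0,0,0.001,0,0,0],
  [0,0,0.002,0,0,0],
  [0,0,0.003,0,0,0],
  [0,0,0.004,0,0,0],
  [0,0,0.006,0,0,0],
  [0,0,0.008,0,0,0],
  [0,0,0.011,0,0,0],
  [0,0,0.015,0,0,0],
])

```text
t: 11.68
tool_pos: [0.4119, -0.072, 0.0488]
tool_rot: [0.206, 1.561, -0.205]
contact_force: [-0.5, -0.2, 0.4]
opening: 0.0001
```

```bash
python3 - <<'E'
from trk import *
for k in range(3):
    o,im,r=snap(f"i{k}"); print(np.round(o["contact_force"],2))
E
```

```text
i0 t 11.675 [ 0.4119 -0.072   0.0488] [(100, np.float64(0.119), np.float64(-2.52))]
[-0.55 -0.16  0.38]
i1 t 11.725 [ 0.412 -0.072  0.049] [(99, np.float64(0.1193), np.float64(-2.5))]
[0.39 0.4  0.03]
i2 t 11.775 [ 0.412 -0.072  0.049] [(100, np.float64(0.119), np.float64(-2.52))]
[-0.01 -0.18  0.39]
```

The fingertip is off the disc and the wheel has not moved. I'll take the hand straight up and well clear.

>>> move_arm([
  [0,0,0.03,0,0,0],
  [0,0,0.15,0,0,0],
  [0,0,0.5,0,0,0],
  [0,0,0.9,0,0,0],
  [0,0,1,0,0,0],
])

```text
t: 12.45
tool_pos: [0.4142, -0.0728, 0.1742]
tool_rot: [0.204, 1.553, -0.207]
contact_force: [0.2, -0.5, 0.2]
opening: -0.0003
```

>>> move_arm([
  [0,0.5,0.2,0,0,0],
  [0,1,0.4,0,0,0],
  [0,1,0.4,0,0,0],
])

```text
t: 12.82
tool_pos: [0.4125, 0.0507, 0.2191]
tool_rot: [0.201, 1.558, -0.2]
contact_force: [0.3, 0.4, -0.1]
opening: -0.0
```

>>> move_arm([
  [0,0.5,0,0,0,0],
  [0,1,0,0,0,0],
  [0,1,0,0,0,0],
  [0,1,0,0,0,0],
  [0,1,0,0,0,0],
])

```text
t: 13.45
tool_pos: [0.4121, 0.1665, 0.2165]
tool_rot: [0.207, 1.561, -0.208]
contact_force: [0.1, 0.1, -0.4]
opening: 0.0001
```

```bash
python3 - <<'E'
from trk import *
for k in range(2):
    o,im,r=snap(f"j{k}")
print(np.round(o["contact_force"],2),np.round(o["dq"],3))
tp=get_image("top"); pickle.dump(tp,open("top_end.pkl","wb"))
cv2.imwrite("pics/j1.png",cv2.cvtColor(cv2.resize(im["frame"][140:340,200:480],None,fx=2.8,fy=2.8,interpolation=cv2.INTER_CUBIC),cv2.COLOR_RGB2BGR))
cv2.imwrite("pics/jt.png",cv2.cvtColor(cv2.resize(tp["frame"][160:350,150:520],None,fx=2.1,fy=2.1,interpolation=cv2.INTER_CUBIC),cv2.COLOR_RGB2BGR))
for nm,f in [("red",redW),("yel",yellow),("blue",blue)]:
    print(nm,[(c,s[4]) for c,s in comps(f(tp),5)[0] if 290<c[0]<440 and 150<c[1]<340])
ims=pickle.load(open("ims0.pkl","rb"))
# scene: compare bottle/beaker/jar patches before and after
for n,new in [("scene",im),("top",tp)]:
    for nm,box in ({"bottle":(210,140,250,190),"beaker":(440,240,490,290),"jar":(290,295,325,335)} if n=="scene" else {"bottle":(455,290,490,325),"beaker":(165,280,205,315),"jar":(293,168,320,200)}).items():
        x0,y0,x1,y1=box; a=ims[n]["frame"][y0:y1,x0:x1].astype(int); b=new["frame"][y0:y1,x0:x1].astype(int); print(n,nm,"mean abs diff",np.abs(a-b).mean().round(2))
E
```

```text
j0 t 13.45 [0.4121 0.1665 0.2165] [(100, np.float64(0.1194), np.float64(-2.57))]
j1 t 13.5 [0.4122 0.1665 0.2166] [(100, np.float64(0.1194), np.float64(-2.57))]
[-0.47 -0.06 -0.05] [ 0.003 -0.001 -0.002  0.003  0.002  0.003]
red [([387.18, 298.82], 11), ([395.61, 308.03], 120)]
yel [([410.17, 319.1], 58)]
blue [([305.4, 180.11], 228), ([357.0, 259.71], 7), ([371.17, 259.83], 6), ([346.5, 270.0], 6), ([382.0, 269.71], 7), ([347.0, 284.29], 7), ([382.12, 284.12], 8), ([357.4, 294.8], 5), ([371.88, 294.88], 8)]
scene bottle mean abs diff 1.45
scene beaker mean abs diff 4.5
scene jar mean abs diff 1.68
top bottle mean abs diff 1.05
top beaker mean abs diff 1.6
top jar mean abs diff 0.91
```

View pics/j1.png

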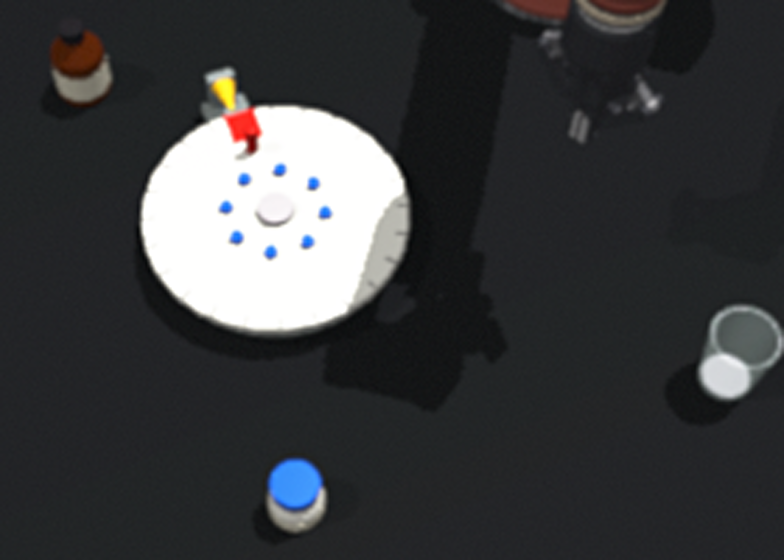

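View pics/jt.png

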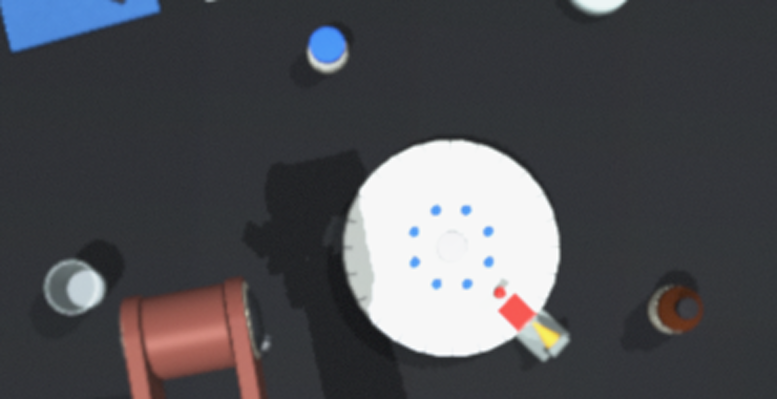

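The scene view shows the mark at the pointer tip and the hand away at upper right. In the top view the mark is centred on the pointer line, and the pointer cone is at exactly its starting pixel (410.17,319.1). Next I'll put a number on the final alignment and check the beaker.

```bash
python3 - <<'E'
from trk import *
tp=pickle.load(open("top_end.pkl","rb")); ims=pickle.load(open("ims0.pkl","rb"))
b=[c for c,s in comps(blue(tp),5)[0] if s[4]<15 and 330<c[0]<400 and 240<c[1]<310]
Q=onplane(tp,b,0.055)[:,:2]; A=np.c_[2*Q,np.ones(len(Q))]; s=np.linalg.lstsq(A,(Q**2).sum(1),rcond=None)[0]; hub=s[:2]; print("hub top",hub)
m=onplane(tp,[[395.61,308.03]],.047)[0,:2]-hub; y=onplane(tp,[[410.17,319.1]],.05)[0,:2]-hub
d=np.arctan2(m[1],m[0])-np.arctan2(y[1],y[0]); print("top wheel err deg",np.degrees(d),"mm at 130:",130*d)
t,im=pickle.load(open("tr_j1.pkl","rb"))
for n,new in [("scene",im),("top",tp)]:
    x0,y0,x1,y1={"scene":(440,240,490,290),"top":(165,280,205,315)}[n]
    a=cv2.cvtColor(ims[n]["frame"][y0:y1,x0:x1],cv2.COLOR_RGB2GRAY).astype(np.float32); c=cv2.cvtColor(new["frame"][y0:y1,x0:x1],cv2.COLOR_RGB2GRAY).astype(np.float32)
    print(n,"beaker shift px",cv2.phaseCorrelate(a,c))
print([(c,s[4]) for c,s in comps(yellow(im),5)[0]])
E
```

```text
hub top [ 0.52686336 -0.10288829]
top wheel err deg -1.9979520590928448 mm at 130: -4.533209424662159
scene beaker shift px ((-0.16227500204204404, 0.0016902779101677368), 0.8722637186050415)
top beaker shift px ((0.05851183111859726, -0.08127837415616668), 0.9181451016002231)
[([280.08, 172.41], 66)]
```

Both cameras put the mark 4–6 mm short of the pointer (limit 20 mm). The wheel is at rest, the carousel and the loose items have not moved, and the hand is clear, so I'm handing the job in.

```bash
python3 - <<'E'
from station import get_obs, finish_job
print(get_obs()["t"]); print(finish_job())
E
```

```text
13.6
the job is handed in; nothing more can be done
None
```

The wheel ran freely and is now parked with the red mark about 5 mm short of the pointer, inside the 20 mm limit. I handed the job in at 13.6 s; no verdict is reported.

- **Flick:** I pushed the post through a ramped arc with the closed fingertip, stopped and lifted off. The wheel spun anticlockwise at about 2 rad/s and the mark passed the pointer once.
- **Brake:** On the second pass I tracked the mark by camera and pressed the outer band. The press reached about 12 N, more than the 2–5 N intended, but the wheel stopped at once. I eased off slowly, and the lift-off moved the wheel by less than 0.1°.
- **Last checks:** The mark is 4.5 mm short in the top camera. In the scene camera it is about 2.6° short, or 6 mm. It read the same in the last two frames (0.05 s apart), so the wheel is at rest.
- **Surroundings:** The pointer cone is within 0.1 pixel of where it started in both views. The beaker, bottle and jar show no visible change, and the hand is clear.

**What disagreed:** My first light test touch on the resting wheel, before the flick, turned it about 5°, so I re-aimed the flick. The first crossing prediction (8.96 s) was about 0.24 s too early, because I had the wheel centre about 2.5 mm off. I corrected that with closer frames before braking.

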